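# Feel along a curved rib

## Task

Feel the raised dark rib that curves across the sprung panel for bumps: set the closed fingertips lightly on the end of the rib beside the purple wheel, run them along the top of the rib in one stroke, without lifting off, to its other end beside the plain wooden wheel, then lift clear. Touch only the rib, not the flat panel on either side of it, and so lightly that the sprung panel gives a few millimetres and never goes down to its stops. Do not pick up or shift the wheels, or the pencil, marker and sanding block beside the stand.

Things in the scene. Friction and masses are not known exactly. Their poses are not given: they have to be found in the camera images.
- board (a joint): how far the panel is pressed down, m: 0 = up (rest), 0.014 = on its stops. The panel (light wood, rounded outline, 172 x 247 x 10 mm) is fixed on a plywood carrier that slides straight down on four springs: about 0.5 N starts it, then 0.7 N for each mm; it comes back up by itself
- panel: the light wood panel itself, 172 (x) x 247 (y) x 10 mm, origin at the centre of its underside; its top is level, 10 mm above the origin, 56 mm above the bench at rest
- rib: the dark half-round wooden rib glued on the panel's top: 10 mm wide, standing 5 mm above the flat panel, bent to an arc of radius 140 mm that spans 1.5 rad about arc_centre (210 mm long, ends 191 mm apart), with round ends; goes down with the panel. Origin in the middle of the carrier's underside, 23 mm below the rib's crest
- rib_mid (a point): crest of the rib at its middle (61 mm above the bench at rest). z up, x points from arc_centre through this point, y along the panel's length
- rib_left (a point): crest of the rib at its end towards the panel's +y
- rib_right (a point): crest of the rib at its end towards the panel's -y
- arc_centre (a point): centre of the rib's arc, at the height of its crest, 140 mm from every point of its crest line; it lies off the panel, about 35 mm past its edge on the hollow side
- stand: the fixed checking stand under the panel: plywood base 170 (x) x 350 (y) x 12 mm, origin under its centre on the bench, y along its length, same axes as the panel. Its two ends stick out past the panel as ledges
- purple_wheel: purple toy wheel, diameter 36, 14 mm high, loose, lying on one ledge of the stand (which one varies), 57 mm outside the end of the rib where the stroke begins; origin at the centre of its underside
- plain_wheel: plain wooden toy wheel, diameter 36, 14 mm high, loose, on the other ledge, 57 mm outside the end of the rib where the stroke finishes; origin at the centre of its underside
- pencil: red carpenter pencil 14 x 168 x 11 mm, loose on the bench beside the stand, its length along its y, origin under its centre
- sanding_block: cork sanding block 63 x 101 x 34 mm, loose on the bench beside the stand, origin under its centre
- marker: white felt marker with a purple cap, 17 x 135 x 17 mm, loose on the bench beside the stand, its length along its y, origin under its centre
Things that resemble listed ones, but are neither listed nor needed, are in the scene too. What is meant by the plain_wheel is not turquoise, and is the larger of those in its own colour.

How it is judged:
By the outcome, as a careful person would: the job done as asked, in the order asked, and still so for the second after the job is handed in, with the robot touching nothing.
It also fails if it takes over 43 s, if anything falls off the work surface, if the arm or the gripper's body presses on something with over 40 N, if the wrist force passes 120 N, or if a joint passes its speed limit or range.

## Robot

A 7-joint arm with a two-finger parallel gripper is mounted at the origin on a cart in front of the work surface, level with it; the furniture and walls round the work are solid. World frame = base frame: x ahead of the robot, y to its left, z up, the work surface at z = 0. Lengths are in m, angles in rad, forces in N, time in s.
With the tool pointing down it reaches from about 0.4 to 0.85 m from the base axis. Payload 6.9 kg.
Tool frame: the origin (TCP) lies between the finger pads, 19 mm behind the fingertips; this is the grasp point; z points along the fingers, y is the line along which they close (so a half turn about z gives the same grasp; the last joint's range is limited). The gripper opens to 85 mm and grips with 20 to 120 N. Pads are 22 mm wide; open, the fingers measure 114 mm over their backs; the gripper's body (76 mm by 85 mm) begins 54 mm behind the grasp point. The pads swing forward as they close: fully open they stand 13 mm farther back than shut.
Start: joints at [0.105, 0.507, -0.238, 1.5, 0.126, 1.149, -0.155], TCP at [0.625, -0, 0.25] pointing down, gripper open.
Joint ranges: [-3.08, 3.08], [-0.24, 2.05], [-1.43, 1.35], [0, 2.5], [-1.52, 4.66], [0.17, 1.96], [-2.89, 2.89]. Speed limits (rad/s): [2.39, 2.39, 3.14, 3.14, 3.14, 3.14, 3.14].

## Interface

Orientations are given as [roll, pitch, yaw] about the fixed x, y, z axes, in that order (R = Rz(yaw) Ry(pitch) Rx(roll)).
In Python, from workcell import telemetry, imaging, order gives the robot as it stands.
- The arm moves only by the tool jog_arm, never from a script. Its argument "increments" is one flat list of numbers, 7 for each row, row after row: the shift along the world's x, y, z each as a share of 0.25 m, from -1 to 1, then the turn, a rotation vector about the world's x, y, z each as a share of pi rad, from -1 to 1, then the closure, from -1 (fully open) to 1 (shut), so that 0 is half open. A call has 1 to 10 rows; each row is the pose to reach, as a shift and turn from the pose commanded when the call began, turning the shorter way round; what a row does not reach only later rows make up. A row lasts 1/10 s, in which the tool goes at most 50 mm and 8.59 degrees, less where a joint would pass 70% of its speed; a pose out of reach is approached as far as the arm can. A call with a number of a shift or a turn outside -1 to 1 is refused whole. A call with a gripper value outside its range is refused whole. The fingers move at their own pace and stop on an object; "newtons" is the grip in N (left out, the last holds). Time passes only in rows, so rows that repeat a pose let the fingers close. It gives the time, the measured TCP pose, the force, the opening and the grip force at its end, in the units of the state.
- telemetry.read_state(): the state, without advancing time (a new reading comes with each control period).
- imaging.snapshot(name): name is "scene" or "side" or "wrist"; returns the picture (384x512x3 uint8, red, green, blue); there is no depth.
- imaging.camera_info(name): a dict with "fx", "fy", "cx", "cy" (pixels), "xyz" and "attitude" of the camera in the world; the wrist camera has in their place "tool_from_camera" (4x4, takes a point from camera to tool coordinates, whose origin is the TCP and whose axes are the flange's). Camera axes: x right, y up, looking along -z (the intrinsics and any distortion apply to the point x, -y, -z); pixel columns grow to the right and rows downward; lengths in m; the calibration is good to about 2 mm. A picture is of the moment at which its call begins: read the wrist's pose just before it. camera_info takes no time and is no camera call.
- order.finish_job(): hands the job in; it is judged then, once.
The state is a dict: "t": time; "qpos": joint angles; "joint_velocities": joint speeds; "joint_efforts": joint torques, N m; "tool_pos": TCP position; "orientation": TCP orientation; "wrist_force": force on the tool from outside, world axes, zero at the start; "torque": the same for the moment, N m; "grip_width": finger opening in m; "grasp_force": force on a finger pad.
Only numpy, scipy, OpenCV 4.12 (cv2) and the standard library are available. Lean on these libraries where they do the work, as an engineer would, in place of code of your own. Each camera call takes 0.05 s, during which the arm holds its last target. There are 200 camera calls.

## Working session

There is one attempt and no reset: what is moved stays moved. The work goes in short steps, Python scripts to look and compute and a tool call to move; the robot and the scene stay as the last step left them, time stands still between calls to the robot, and variables do not carry over. Pictures are saved under pics/ and viewed, at most 10 in all, crops included, and the job is handed in when it is done.

Besides the shell and the picture viewer there is one more tool, called after "Emit:" as name(argument=value, ...), one argument or row to a line, values as JSON. jog_arm: Moves the arm, as the interface text tells. Shift numbers are shares of 0.25 m and turn numbers shares of pi rad, none past 1 either way. Its arguments: {"type":"object","properties":{"increments":{"type":"array"},"newtons":{"type":"number"}},"required":["increments"]}

```bash
mkdir -p pics; ls
python3 - <<'E'
from workcell import telemetry, imaging
import cv2
for n in ["scene","side","wrist"]:
    i=imaging.camera_info(n); print(n,i)
s=telemetry.read_state();print(s)
for n in ["scene","wrist"]:
    im=imaging.snapshot(n)[:,:,::-1]
    cv2.imwrite(f"pics/{n}0.png",cv2.resize(im,(800,600),interpolation=cv2.INTER_CUBIC))
E
```

```text
pics
scene {'fx': 387.5636089735782, 'fy': 387.5636089735782, 'cx': 251.7745777602949, 'cy': 193.56509794002, 'xyz': array([0.1156193 , 0.46069564, 0.71601223]), 'attitude': array([ 0.68753766,  0.01648655, -2.17057104])}
side {'fx': 358.6659166531161, 'fy': 358.6659166531161, 'cx': 254.57676240516602, 'cy': 190.41321178095757, 'xyz': array([ 0.27273748, -0.64676394,  0.53793025]), 'attitude': array([ 1.06128936,  0.01645932, -0.37389164])}
wrist {'fx': 293.86309158884535, 'fy': 293.86309158884535, 'cx': 256.2354575364884, 'cy': 195.6081195119659, 'tool_from_camera': array([[ 2.38365419e-04,  9.55406450e-01,  2.95293850e-01,
         7.60517174e-02],
       [ 9.99999968e-01, -2.03330501e-04, -1.49350007e-04,
        -1.33768278e-04],
       [-8.26477139e-05,  2.95293876e-01, -9.55406468e-01,
        -1.22959305e-01],
       [ 0.00000000e+00,  0.00000000e+00,  0.00000000e+00,
         1.00000000e+00]])}
{'t': 0.0, 'qpos': array([ 0.10549119,  0.50832198, -0.23750682,  1.5011265 ,  0.12571527,
        1.14891387, -0.15480014]), 'joint_velocities': array([ 8.45636653e-04,  1.92011121e-03,  1.46044918e-05,  1.23947693e-04,
        7.20858668e-04, -1.05430066e-06,  1.19066267e-03]), 'joint_efforts': array([ 1.19726570e-03, -6.20588279e+01, -2.18696728e+00, -2.49655455e+01,
        1.23123583e-02,  1.21321963e-02,  2.04169703e-05]), 'tool_pos': array([ 6.24529397e-01, -8.71483380e-05,  2.49141067e-01]), 'orientation': array([-3.13981399e+00,  5.93219938e-05,  1.57081219e+00]), 'wrist_force': array([-0.91227637,  0.44781259,  1.00051009]), 'torque': array([-0.0176647 , -0.01903229, -0.03643348]), 'grasp_force': 0.0, 'grip_width': 0.08511038294930788}
```

View pics/scene0.png

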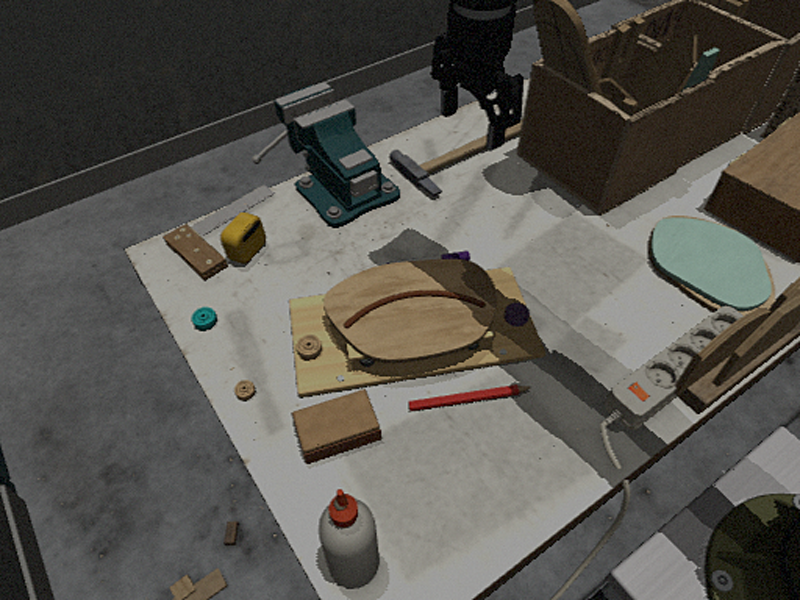

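View pics/wrist0.png

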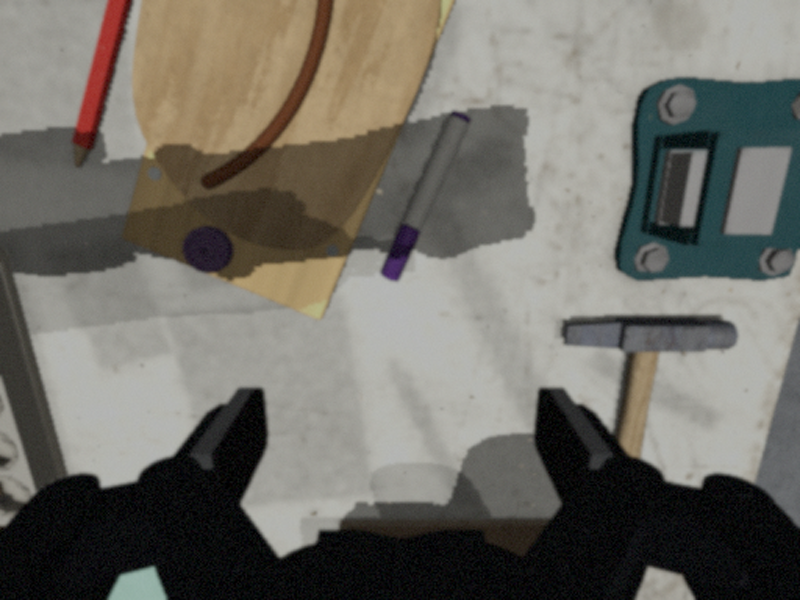

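The scene view shows the purple wheel at (516,313) and the plain wheel at (309,347), with rib ends at (484,304) and (348,325). In the wrist view the purple-side rib end is at (208,183) and the purple wheel at (207,249).

```bash
cat > h.py <<'E'
import numpy as np
from scipy.spatial.transform import Rotation as R
from workcell import telemetry, imaging
def cam(n,s=None):
    i=imaging.camera_info(n)
    if n=="wrist":
        T=np.eye(4);T[:3,:3]=R.from_euler('xyz',s['orientation']).as_matrix();T[:3,3]=s['tool_pos']
        T=T@np.array(i['tool_from_camera'])
    else:
        T=np.eye(4);T[:3,:3]=R.from_euler('xyz',i['attitude']).as_matrix();T[:3,3]=i['xyz']
    return i,T
def ray(c,px,z):
    "pixels (native) -> world at height z"
    i,T=c;px=np.atleast_2d(px).astype(float)
    d=np.c_[(px[:,0]-i['cx'])/i['fx'],-(px[:,1]-i['cy'])/i['fy'],-np.ones(len(px))]@T[:3,:3].T
    return T[:3,3]+d*((z-T[2,3])/d[:,2])[:,None]
E
python3 - <<'E'
from h import *
s=telemetry.read_state()
k=.64
print(ray(cam("scene"),np.array([[484,304],[348,325],[410,294]])*k,.061))
print(ray(cam("scene"),np.array([[516,313],[309,347]])*k,.026))
print(ray(cam("wrist",s),np.array([[208,183],[262,145],[325,20]])*k,.061))
print(ray(cam("wrist",s),np.array([[207,249]])*k,.026))
E
```

```text
[[0.49084894 0.06434076 0.061     ]
 [0.56857319 0.23887344 0.061     ]
 [0.56503124 0.13800116 0.061     ]]
[[0.47134627 0.01618858 0.026     ]
 [0.59123862 0.2918448  0.026     ]]
[[0.49805084 0.06384838 0.061     ]
 [0.53556064 0.0873872  0.061     ]
 [0.57930524 0.15765135 0.061     ]]
[[0.477052  0.0139456 0.026    ]]
```

Emit:
jog_arm(
  increments=[-0.16,0.18,0,0,0,0,-1,-0.34,0.36,0,0,0,0,-1,-0.34,0.36,0,0,0,0,-1,-0.34,0.36,0,0,0,0,-1,-0.34,0.36,0,0,0,0,-1,-0.34,0.36,0,0,0,0,-1],
)

```text
t: 0.7
tool_pos: [0.5407, 0.0888, 0.2498]
orientation: [3.142, 0.001, 1.569]
wrist_force: [-0.8, 0.3, -1.3]
grip_width: 0.0856
grasp_force: 0.0
```

Run:
```python
from h import *
import cv2,pickle
s=telemetry.read_state();im=imaging.snapshot("wrist")[:,:,::-1]
pickle.dump((s,im),open("w1.pkl","wb"));print(s['t'],s['tool_pos'],s['orientation'],s['wrist_force'],abs(s['joint_velocities']).max())
cv2.imwrite("pics/wrist1.png",cv2.resize(im,(800,600),interpolation=cv2.INTER_CUBIC))
```

```text
0.7 [0.54067379 0.08880003 0.24978228] [3.14152114e+00 6.55962933e-04 1.56914996e+00] [-0.81288316  0.34503699 -1.34905895] 0.0067135474696684875
```

View pics/wrist1.png

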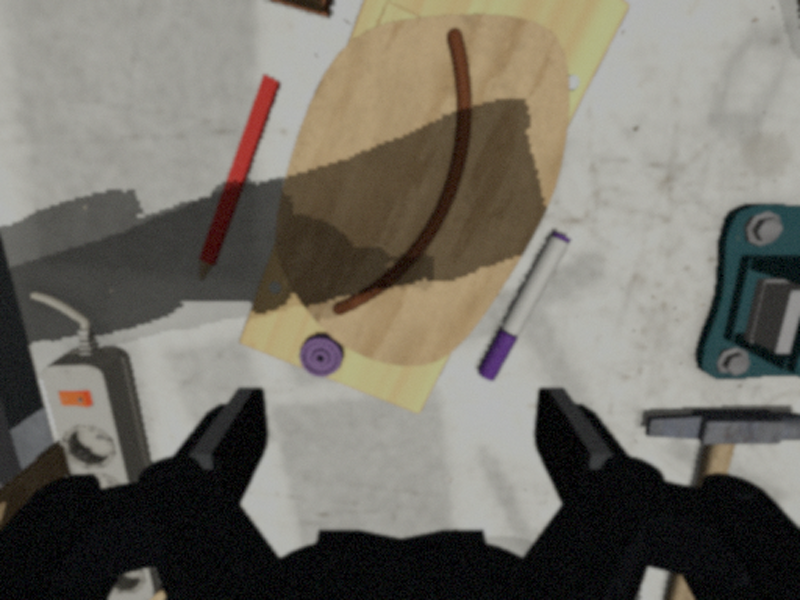

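The full rib is visible, running from about (340,309) by the purple wheel (321,355) through (464,120) to (455,34).

```bash
cat >> h.py <<'E'
from scipy.optimize import least_squares
import cv2
def arc(p,a,r=.14):
    x,y,th=p; return np.c_[x+r*np.cos(th+a),y+r*np.sin(th+a),np.full(len(a),.061)]
def proj(c,X):
    i,T=c; q=(X-T[:3,3])@T[:3,:3]
    return np.c_[i['cx']-i['fx']*q[:,0]/q[:,2], i['cy']+i['fy']*q[:,1]/q[:,2]]
def refine(c,im,p):
    "shift arc to the darkest line across it; returns p and per-iteration residuals"
    g=im[:,:,1].astype(np.float32); a=np.linspace(-.7,.7,57); off=np.arange(-.012,.0121,.0005)
    for _ in range(4):
        P=np.array([proj(c,arc(p,a,.14+o)) for o in off]).astype(np.float32)
        v=cv2.remap(cv2.GaussianBlur(g,(0,0),.7),P[:,:,0],P[:,:,1],cv2.INTER_LINEAR)
        w=np.clip(np.median(v,0)*.85-v,0,None); ok=w.sum(0)>5
        m=(w*off[:,None]).sum(0)/np.maximum(w.sum(0),1e-6)
        X=arc(p,a)[:,:2]+m[:,None]*np.c_[np.cos(p[2]+a),np.sin(p[2]+a)]
        X=X[ok]
        f=lambda q: np.r_[np.hypot(*(X-q[:2]).T)-.14]
        # angle about the centre is set by the ends separately
        q=least_squares(f,p[:2],loss='soft_l1',f_scale=.001).x; p=np.r_[q,p[2]]
    return p,f(q)
E
python3 - <<'E'
from h import *
import pickle
s,im=pickle.load(open("w1.pkl","rb"));c=cam("wrist",s)
px=np.array([[340,309],[375,290],[405,265],[435,222],[455,175],[464,120],[463,75],[455,34]])*.64
X=ray(c,px,.061);print(X[[0,-1]],np.hypot(*(X[-1]-X[0])[:2]))
f=lambda q:np.hypot(*(X[:,:2]-q[:2]).T)-.14
q=least_squares(f,[.4,.2]).x
an=np.unwrap(np.arctan2(X[:,1]-q[1],X[:,0]-q[0]));print(q,f(q)*1e3,an[[0,-1]],an[-1]-an[0])
p=np.r_[q,(an[0]+an[-1])/2]
p,r=refine(c,im,p);print(p,np.round(r*1e3,1))
E=[]
for e in (-.75,.75):print(arc(p,np.array([e])), proj(c,arc(p,np.array([e])))/.64)
print("purple",ray(c,np.array([[321,355]])*.64,.026))
E
```

```text
[[0.49756441 0.06592774 0.061     ]
 [0.57361792 0.23911824 0.061     ]] 0.18915360709531615
[0.4411202  0.19375078] [-0.26925917  0.07748524  0.54545234 -0.32252113 -0.01097257 -0.16778321
  0.08135077  0.04946608] [-1.15496575  0.32988987] 1.4848556125640082
[ 0.44030425  0.19511088 -0.41253794] [-3.3 -4.1 -2.9 -2.4 -2.7 -2.5 -1.9 -1.4 -0.5  0.1 -0.1  0.6  1.   0.8
  0.6  0.6  1.3  1.   0.7  0.4  0.3  0.3  0.3  0.6  0.3  0.4  0.4  0.5
  0.2  0.3  0.4  0.2  0.2  0.2  0.1  0.2  0.2  0.1  0.2  0.1 -0.1  0.
 -0.  -0.  -0.   0.5 -0.1 -0.2 -0.4 -0.6 -0.6 -0.8 -0.7 -0.6 -0.6 -0.6
 -0.7]
[[0.49588585 0.06661697 0.061     ]] [[337.60290703 308.08046542]]
[[0.57240797 0.24146395 0.061     ]] [[453.11261016  29.5775465 ]]
purple [[0.47559952 0.01536956 0.026     ]]
```

Emit:
jog_arm(
  increments=[-0.1,-0.06,-0.1,0,0,0.04,1,-0.166,-0.095,-0.2,0,0,0.09,1,-0.166,-0.095,-0.3,0,0,0.135,1,-0.166,-0.095,-0.4,0,0,0.18,1,-0.166,-0.095,-0.48,0,0,0.225,1,-0.166,-0.095,-0.52,0,0,0.27,1,-0.166,-0.095,-0.56,0,0,0.315,1,-0.166,-0.095,-0.56,0,0,0.36,1,-0.166,-0.095,-0.56,0,0,0.367,1,-0.166,-0.095,-0.56,0,0,0.367,1],
  newtons=20,
)

```text
t: 1.75
tool_pos: [0.499, 0.0655, 0.1098]
orientation: [3.141, -0.0, 2.719]
wrist_force: [0.5, -1.0, -0.9]
grip_width: 0.0
grasp_force: 0.0
```

Emit:
jog_arm(
  increments=[0,0,0,0,0,0,1,0,0,0,0,0,0,1,0,0,0,0,0,0,1],
)

```text
t: 2.05
tool_pos: [0.4986, 0.0663, 0.1102]
orientation: [3.142, 0.0, 2.723]
wrist_force: [-0.1, 0.0, -0.6]
grip_width: 0.0002
grasp_force: 0.0
```

Run:
```python
from h import *
import pickle
s=telemetry.read_state();im=imaging.snapshot("wrist")[:,:,::-1];im2=imaging.snapshot("side")[:,:,::-1]
pickle.dump((s,im,im2),open("w2.pkl","wb"));print(s['t'],s['tool_pos'],s['orientation'],s['wrist_force'],s['grip_width'],s['qpos'])
cv2.imwrite("pics/wrist2.png",cv2.resize(im,(800,600),interpolation=cv2.INTER_CUBIC))
tip=proj(cam("side"),s['tool_pos'][None]-[[0,0,.019]])[0];print(tip)
x,y=np.int32(tip);x=min(max(x-80,0),352);y=min(max(y-60,0),264)
cv2.imwrite("pics/side2.png",cv2.resize(im2[y:y+120,x:x+160],(800,600),interpolation=cv2.INTER_CUBIC));print(x,y)
F=[]
```

```text
2.05 [0.49861139 0.06628839 0.11017843] [3.14154516e+00 4.62544309e-04 2.72267195e+00] [-0.07881486  0.02227848 -0.59997923] 0.00019570990948545634 [ 0.17027337  0.52539604 -0.51676224  1.99839339  0.38849186  0.71400286
  0.56533473]
[236.92445382 201.41349734]
156 141
```

View pics/wrist2.png

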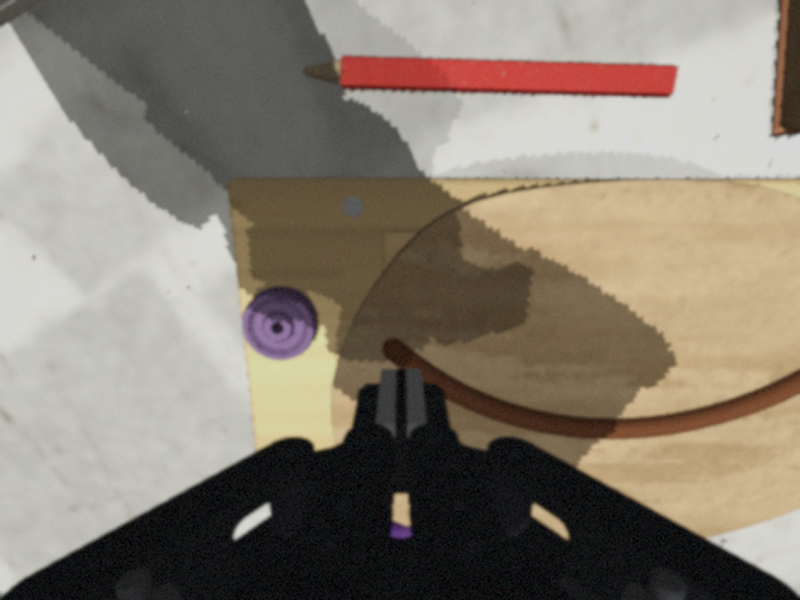

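View pics/side2.png

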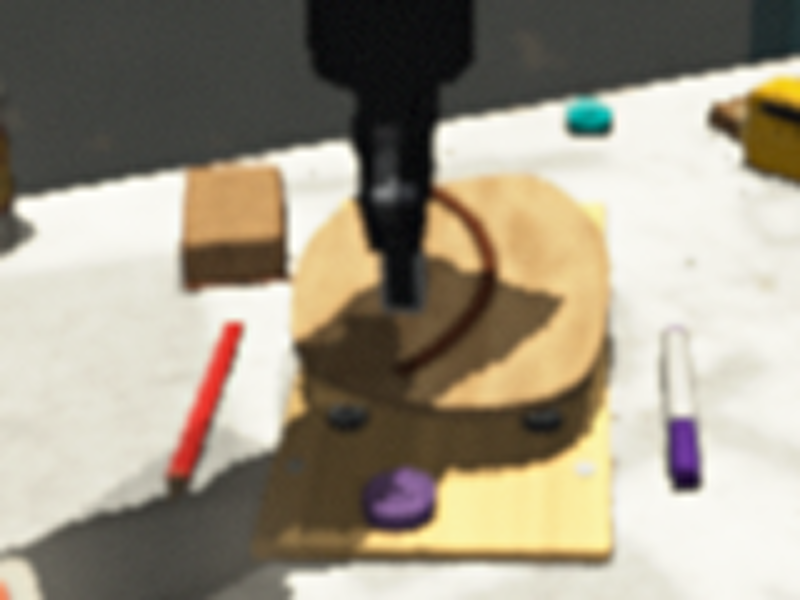

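The fingers are shut above the purple-side rib end, which appears at about (391,347) in the wrist view; the side view agrees. I'll check the arc fit against this closer picture.

Run:
```python
from h import *
import pickle
s,im,im2=pickle.load(open("w2.pkl","rb"));c=cam("wrist",s)
p=np.array([.4411,.1938,-.4125])
o=cv2.resize(im,(800,600),interpolation=cv2.INTER_CUBIC)
for q in proj(c,arc(p,np.linspace(-.75,.35,23)))/.64: cv2.circle(o,tuple(np.int32(np.round(q))),2,(0,255,0),-1)
a=cv2.resize(o[300:480,360:800],(800,327),interpolation=cv2.INTER_CUBIC)
cs=cam("side");o2=cv2.resize(im2[170:250,190:300],None,fx=7,fy=7,interpolation=cv2.INTER_CUBIC)[:260*2,:800]
for q in (proj(cs,arc(p,np.linspace(-.75,.75,31)))-[190,170]+.5)*7: cv2.circle(o2,tuple(np.int32(np.round(q))),2,(0,255,0),-1)
o2=cv2.resize(o2[:,:770],(400,270))
z=np.zeros((270,800,3),np.uint8);z[:,:400]=o2
cv2.imwrite("pics/ov.png",np.vstack([a,z]))
```

```text
(no output)
```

View pics/ov.png

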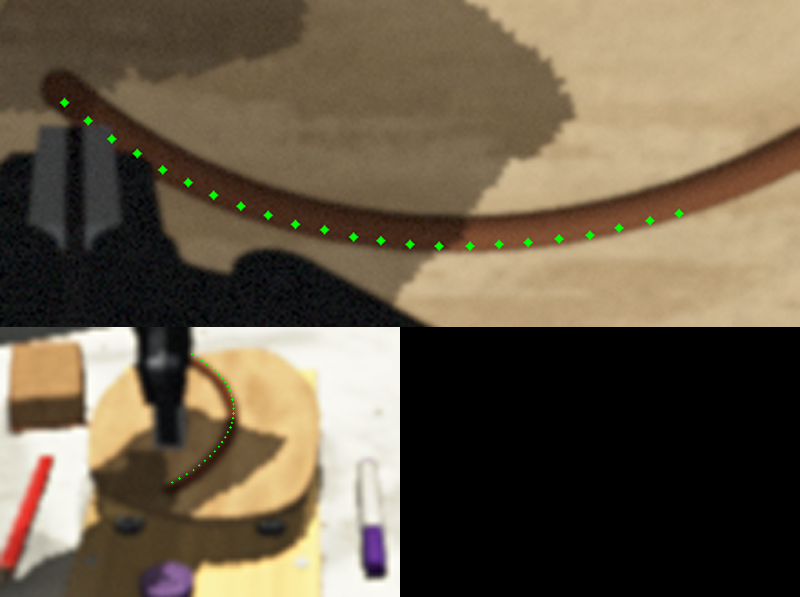

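Run:
```python
from h import *
import pickle
s1,im1=pickle.load(open("w1.pkl","rb"));s2,im,im2=pickle.load(open("w2.pkl","rb"))
V={}
V['w1']=(cam("wrist",s1),np.array([[340,309],[375,290],[405,265],[435,222],[455,175],[464,120],[463,75],[455,34]])*.64)
q=np.array([[62,86],[120,132],[200,178],[300,210],[400,230],[460,233],[550,224],[650,200],[760,158]])
V['w2']=(cam("wrist",s2),(q/1.818+[360,300])*.64)
V['scene']=(cam("scene"),np.array([[348,325],[365,310],[410,295],[450,294],[484,304]])*.64)
for k,(c,px) in V.items():
    X=ray(c,px,.0562)
    f=lambda q:np.hypot(*(X[:,:2]-q[:2]).T)-.14
    q=least_squares(f,[.44,.19]).x;an=np.arctan2(X[:,1]-q[1],X[:,0]-q[0])
    print(k,q,np.round(f(q)*1e3,1),an[[0,-1]]); print(X[[0,-1],:2])
i=imaging.camera_info("wrist");T=np.array(i['tool_from_camera']);
print("tip front pred",proj((i,T),np.array([[.011,0,.019]]))/.64,"seen ~(401,369)")
```

```text
w1 [0.44252626 0.19291121] [ 0.1  0.2  0.4 -0.6 -0.3 -0.3  0.2  0.4] [-1.16680119  0.34153174]
[[0.49760335 0.06407906]
 [0.57482944 0.23993986]]
w2 [0.4398215  0.19354723] [-0.6 -0.2  0.3 -0.4  0.6  0.8  0.3 -0.4 -0.7] [-1.16330295  0.10332586]
[[0.49504788 0.06560601]
 [0.57836742 0.20791377]]
scene [0.43980666 0.19143788] [-0.2  1.4 -1.7  0.1  0.7] [ 0.3338391 -1.1784679]
[[0.57189249 0.2372479 ]
 [0.49359866 0.06143623]]
tip front pred [[398.88306154 364.95682536]] seen ~(401,369)
```

Emit:
jog_arm(
  increments=[0,0,-0.04,0,0,0,1,0,0,-0.08,0,0,0,1,0,0,-0.1,0,0,0,1,0,0,-0.11,0,0,0,1,0,0,-0.118,0,0,0,1,0,0,-0.124,0,0,0,1,0,0,-0.13,0,0,0,1,0,0,-0.134,0,0,0,1,0,0,-0.134,0,0,0,1],
)

```text
t: 3.05
tool_pos: [0.4984, 0.0663, 0.0766]
orientation: [3.142, 0.0, 2.724]
wrist_force: [-2.4, 0.0, 3.1]
grip_width: 0.0
grasp_force: 1.3
```

Run:
```python
from h import *
F=[];Z=[]
for k in range(4):
    s=telemetry.read_state();F.append(s['wrist_force']);Z.append(s['tool_pos']);im=imaging.snapshot("side")
print(s['t'],np.mean(F,0),np.std(F,0),np.mean(Z,0),np.std(Z,0))
x,y=156,141
cv2.imwrite("pics/side3.png",cv2.resize(im[y+30:y+105,x+30:x+130,::-1],(800,600),interpolation=cv2.INTER_CUBIC))
```

```text
3.2 [-1.92500498  0.28266136  2.45818346] [0.30856009 0.37404184 0.35051487] [0.49844445 0.06630564 0.0766195 ] [1.77639867e-05 1.27289975e-05 2.58247717e-05]
```

View pics/side3.png

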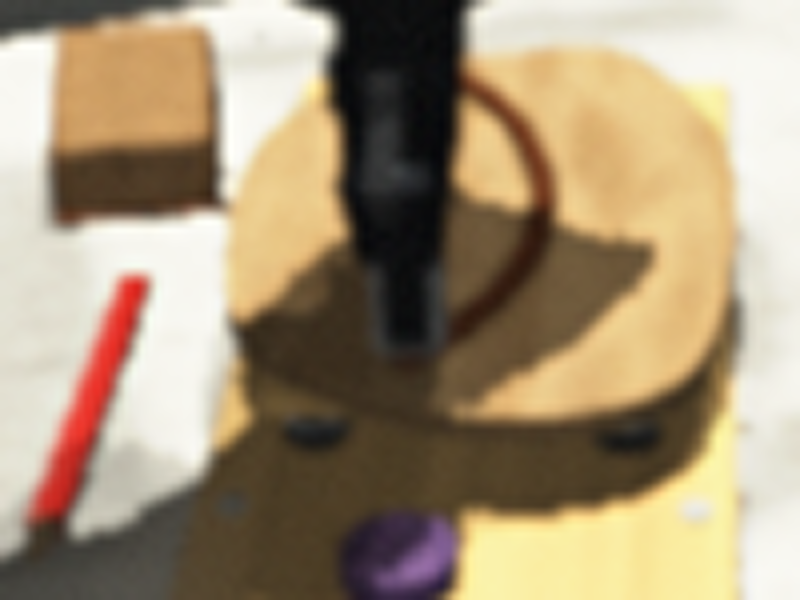

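Run:
```python
from h import *
p=np.array([.4405,.1935,-.412]);a=np.linspace(-.735,.745,41)
X=arc(p,a)[:,:2];X[0]=[.4985,.06625]
b=X[0].copy()
for k in range(4):
    d=np.round((X[1+10*k:11+10*k]-b)/.25,3);print(b,[tuple(v) for v in d.tolist()]);b=b+d[-1]*.25
print(X[-1])
```

```text
[0.4985  0.06625] [(0.017, 0.007), (0.035, 0.017), (0.053, 0.027), (0.071, 0.038), (0.088, 0.05), (0.105, 0.062), (0.121, 0.075), (0.137, 0.088), (0.152, 0.102), (0.167, 0.116)]
[0.54025 0.09525] [(0.015, 0.015), (0.028, 0.031), (0.041, 0.047), (0.054, 0.064), (0.066, 0.081), (0.077, 0.098), (0.088, 0.116), (0.097, 0.134), (0.107, 0.152), (0.115, 0.171)]
[0.569 0.138] [(0.008, 0.019), (0.015, 0.039), (0.022, 0.059), (0.027, 0.079), (0.032, 0.099), (0.036, 0.119), (0.04, 0.139), (0.043, 0.16), (0.044, 0.181), (0.046, 0.201)]
[0.5805  0.18825] [(0.0, 0.021), (-0.0, 0.042), (-0.002, 0.062), (-0.003, 0.083), (-0.006, 0.104), (-0.01, 0.124), (-0.014, 0.144), (-0.019, 0.164), (-0.024, 0.184), (-0.031, 0.204)]
[0.57280923 0.23926316]
```

Emit:
jog_arm(
  increments=[0.017,0.007,0,0,0,0,1,0.035,0.017,0,0,0,0,1,0.053,0.027,0,0,0,0,1,0.071,0.038,0,0,0,0,1,0.088,0.05,0,0,0,0,1,0.105,0.062,0,0,0,0,1,0.121,0.075,0,0,0,0,1,0.137,0.088,0,0,0,0,1,0.152,0.102,0,0,0,0,1,0.167,0.116,0,0,0,0,1],
)

```text
t: 4.25
tool_pos: [0.5406, 0.0955, 0.0765]
orientation: [-3.142, 0.0, 2.724]
wrist_force: [-1.0, -2.6, 3.1]
grip_width: -0.0003
grasp_force: 1.4
```

Force is steady at about 3 N, so I'll continue.

Emit:
jog_arm(
  increments=[0.015,0.015,0,0,0,0,1,0.028,0.031,0,0,0,0,1,0.041,0.047,0,0,0,0,1,0.054,0.064,0,0,0,0,1,0.066,0.081,0,0,0,0,1,0.077,0.098,0,0,0,0,1,0.088,0.116,0,0,0,0,1,0.097,0.134,0,0,0,0,1,0.107,0.152,0,0,0,0,1,0.115,0.171,0,0,0,0,1],
)

```text
t: 5.25
tool_pos: [0.5693, 0.1383, 0.0765]
orientation: [-3.142, 0.0, 2.724]
wrist_force: [-1.4, -2.1, 2.1]
grip_width: 0.0
grasp_force: 1.4
```

Run:
```python
from h import *
s=telemetry.read_state();im=imaging.snapshot("wrist")[:,:,::-1];print(s['tool_pos'],s['wrist_force'])
cv2.imwrite("pics/mid.png",cv2.resize(im[100:325,106:406],(800,600),interpolation=cv2.INTER_CUBIC))
```

```text
[0.56927207 0.13825871 0.07647764] [-1.35109634 -2.08104402  2.13375191]
```

View pics/mid.png

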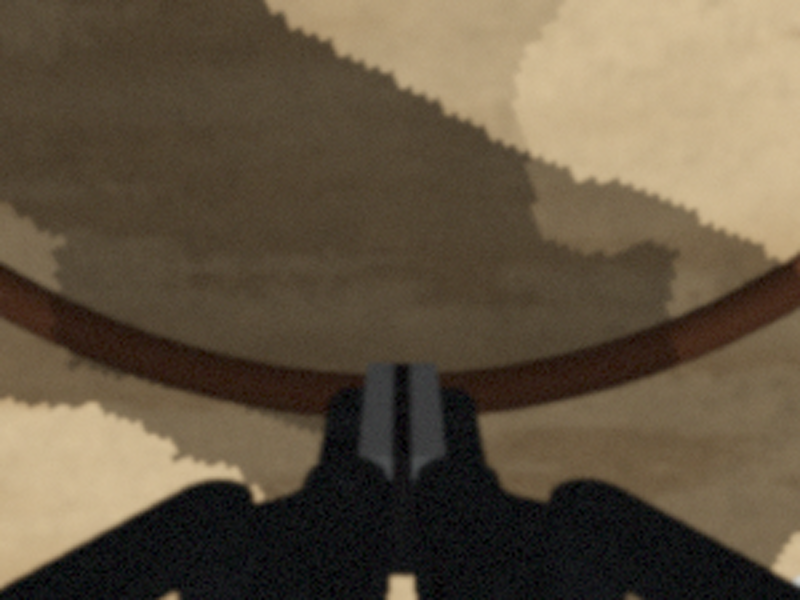

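The tip straddles the rib, about 2 mm to its outer side (tip front edge at row 365, rib rows 372–412). I'll trim the rest of the path inward by 1.6 mm.

Run:
```python
from h import *
a=np.linspace(-.735,.745,41)[21:]
w=np.minimum(np.arange(1,21)/6,1)[:,None]
X=arc(np.array([.4405,.1935,-.412]),a)[:,:2]+w*np.array([-.0015,.0006])
b=np.array([.569,.138])
for k in range(2):
    d=np.round((X[10*k:10+10*k]-b)/.25,3);print(b,[tuple(v) for v in d.tolist()]);b=b+d[-1]*.25
```

```text
[0.569 0.138] [(0.007, 0.02), (0.013, 0.04), (0.019, 0.06), (0.023, 0.08), (0.027, 0.101), (0.03, 0.121), (0.034, 0.142), (0.037, 0.162), (0.038, 0.183), (0.04, 0.204)]
[0.579 0.189] [(0.0, 0.02), (-0.0, 0.041), (-0.002, 0.062), (-0.003, 0.082), (-0.006, 0.103), (-0.01, 0.123), (-0.014, 0.144), (-0.019, 0.164), (-0.024, 0.184), (-0.031, 0.203)]
```

Emit:
jog_arm(
  increments=[0.007,0.02,0,0,0,0,1,0.013,0.04,0,0,0,0,1,0.019,0.06,0,0,0,0,1,0.023,0.08,0,0,0,0,1,0.027,0.101,0,0,0,0,1,0.03,0.121,0,0,0,0,1,0.034,0.142,0,0,0,0,1,0.037,0.162,0,0,0,0,1,0.038,0.183,0,0,0,0,1,0.04,0.204,0,0,0,0,1],
)

```text
t: 6.3
tool_pos: [0.579, 0.1894, 0.0765]
orientation: [3.142, 0.0, 2.724]
wrist_force: [-0.3, -1.6, 3.3]
grip_width: -0.0003
grasp_force: 1.4
```

Emit:
jog_arm(
  increments=[0,0.02,0,0,0,0,1,0,0.041,0,0,0,0,1,-0.002,0.062,0,0,0,0,1,-0.003,0.082,0,0,0,0,1,-0.006,0.103,0,0,0,0,1,-0.01,0.123,0,0,0,0,1,-0.014,0.144,0,0,0,0,1,-0.019,0.164,0,0,0,0,1,-0.024,0.184,0,0,0,0,1,-0.031,0.203,0,0,0,0,1],
)

```text
t: 7.3
tool_pos: [0.5712, 0.2402, 0.0765]
orientation: [3.141, 0.0, 2.724]
wrist_force: [0.1, -1.2, 1.9]
grip_width: 0.0001
grasp_force: 1.4
```

Run:
```python
from h import *
s=telemetry.read_state();im=imaging.snapshot("wrist")[:,:,::-1];print(s['t'],s['tool_pos'],s['wrist_force'])
cv2.imwrite("pics/end.png",cv2.resize(im[100:325,106:406],(800,600),interpolation=cv2.INTER_CUBIC))
```

```text
7.3 [0.57118108 0.24022582 0.07651055] [ 0.08359703 -1.24189043  1.92514805]
```

View pics/end.png

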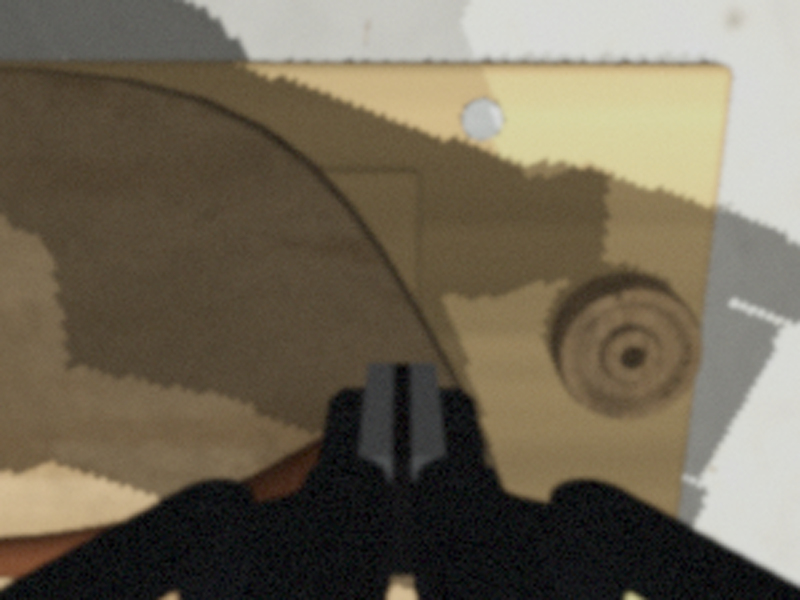

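The tips are at the rib's end by the plain wheel (630,355), still on the rib. Lifting clear.

Emit:
jog_arm(
  increments=[0,0,0.02,0,0,0,1,0,0,0.08,0,0,0,1,0,0,0.2,0,0,0,1,0,0,0.36,0,0,0,1,0,0,0.5,0,0,0,1,0,0,0.5,0,0,0,1,0,0,0.5,0,0,0,1,0,0,0.5,0,0,0,1],
)

```text
t: 8.15
tool_pos: [0.5708, 0.2392, 0.201]
orientation: [-3.14, -0.001, 2.724]
wrist_force: [-0.4, -0.6, -0.5]
grip_width: -0.0001
grasp_force: 0.0
```

Run:
```python
from h import *
s=telemetry.read_state();im=imaging.snapshot("wrist")[:,:,::-1];print(s['t'],s['tool_pos'],s['wrist_force'])
c=cam("wrist",s);o=cv2.resize(im,(800,600),interpolation=cv2.INTER_CUBIC)
for pt in ([.5712,.2402,.061],[.579,.1894,.061]): cv2.circle(o,tuple(np.int32(proj(c,np.array([pt]))[0]/.64)),3,(0,255,0),-1)
cv2.imwrite("pics/after.png",o)
```

```text
8.15 [0.57075285 0.23922118 0.20101466] [-0.39797259 -0.64220956 -0.47757442]
```

View pics/after.png

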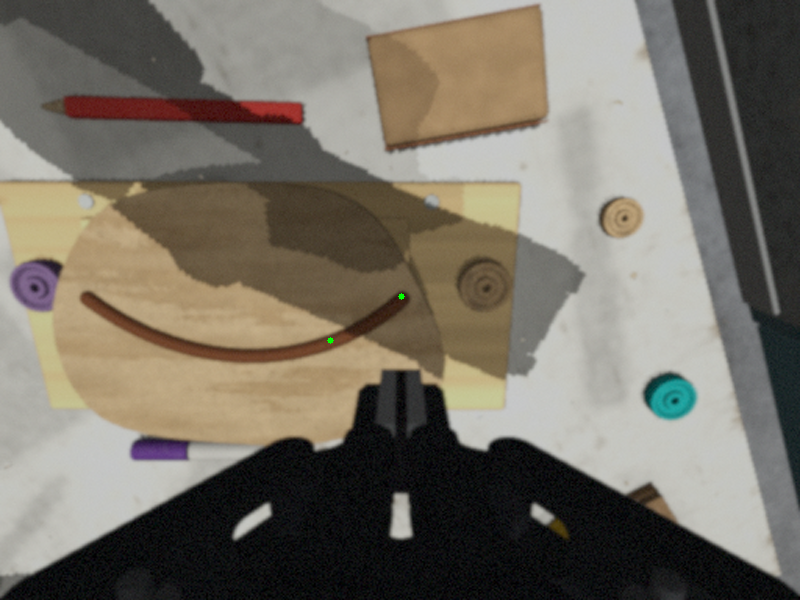

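The stroke ended on the rib's end (marker at 401,296), both wheels are in place, and the tool is clear.

```bash
python3 -c "
from workcell import order
print(order.finish_job())"
```

```text
the job is handed in; nothing more can be done
None
```

The job is handed in: the closed fingertips ran along the rib in one stroke from the purple-wheel end to the plain-wheel end, at about 2–3 N with the panel down about 3.5 mm, then lifted clear at about 8 s with nothing beside the stand seen to shift.

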